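Open the guard cover and hold the dead-man paddle in its run position

ROBOT

A 6-joint arm with a two-finger parallel gripper is mounted at the origin on a cart in front of the work surface, level with it; the furniture and walls round the work are solid. World frame = base frame: x ahead of the robot, y to its left, z up, the work surface at z = 0. Lengths are in mm, angles in rad, forces in N, time in s.
With the tool pointing down it reaches from about 275 to 1000 mm from the base axis. Payload 8.4 kg.
Tool frame: the origin (TCP) lies at the very end of the fingers, on their centre line; the grasp point (between the pads) lies 19 mm behind it; z points along the fingers, x is the direction in which the jaws open and shut, and the axes are right-handed (so a half turn about z gives the same grasp; the last joint's range is limited). The gripper opens to 85 mm and grips with 20 to 120 N. Pads are 22 mm wide; open, the fingers measure 114 mm over their backs; the gripper's body (76 mm by 85 mm) begins 54 mm behind the grasp point. The pads swing forward as they close: fully open they stand 13 mm farther back than shut.
Start: joints at [-1.315, 0.353, 1.633, -0, 1.155, -0.002], TCP at [159.345, -604.349, 231.281] pointing down, gripper open.
Joint ranges: [-2.63, 2.63], [-0.92, 2.1], [0.06, 2.66], [-1.3, 4.44], [0, 2.69], [-3.02, 3.02]. Speed limits (rad/s): [2.22, 2.22, 2.79, 3.14, 3.14, 3.14].

INTERFACE

Orientations are given as [roll, pitch, yaw] about the fixed x, y, z axes, in that order (R = Rz(yaw) Ry(pitch) Rx(roll)).
In Python, from rig import r gives the robot as it stands. The module is installed in compiled form; this text tells all that it offers.
- The arm moves only by the tool apply_moves, never from a script. Its argument "targets" is a list that holds one entry, the list of rows, each a list of 7 numbers: the gripper's target within -1 to 1 (fully open at 1, half-way at 0, shut at -1), then the shift along the tool's x, y, z in cm, then the turn, a rotation vector about the tool's x, y, z in degrees. A call has 1 to 8 rows; each row is the pose to reach, as a shift and turn from the pose measured when the call began, along the tool's axes at that moment; what a row does not reach only later rows make up. A row lasts 1/10 s, in which the tool goes at most 50 mm and 8.59 degrees, less where a joint would pass 70% of its speed; a pose out of reach is approached as far as the arm can. A call with a gripper value outside its range is refused whole. The fingers move at their own pace and stop on an object; "newtons" is the grip in N (left out, the last holds). Time passes only in rows, so rows that repeat a pose let the fingers close. It gives the time, the measured TCP pose, the force and the opening at its end, in the units of the state.
- r.sense(): the state, without advancing time (a new reading comes with each control period).
- r.grab_frame(name): name is "scene" or "side" or "wrist"; returns a dict with "pixels" (384x512x3 uint8, red, green, blue), "fov_y" (degrees; the focal length in pixels is half the picture's height over the tangent of half this angle, whatever the lens; pixels are square), "cx", "cy" (the principal point, pixels), "R" (3x3) and "t" (3): a world point X has camera coordinates R X + t; the wrist camera has in their place "mount" (4x4, takes a point from camera to tool coordinates, whose origin is the TCP and whose axes are the tool frame's). Camera axes: x right, y down, z forward; pixel columns grow to the right and rows downward; lengths in mm; the calibration is good to about 2 mm. The wrist camera is an equidistant fisheye: a pixel r from the principal point sees the ray r / f radians off the axis. A picture is of the moment at which its call begins: read the wrist's pose just before it. There is no depth.
- r.sign_off(): hands the job in, once; it reports no verdict.
The state is a dict: "clock": time; "qpos": joint angles; "qvel": joint speeds; "joint_efforts": joint torques, N m; "eef_pos": TCP position; "tcp_rot": TCP orientation; "contact_force": force on the tool from outside, world axes, zero at the start; "wrist_torque": the same for the moment, N m; "opening": opening from 0.0 (shut) to 1.0 (fully open).
Only numpy, scipy, OpenCV 4.12 (cv2) and the standard library are available. Lean on these libraries where they do the work, as an engineer would, in place of code of your own. Each camera call takes 0.05 s, during which the arm holds its last target. There are 200 camera calls.

TASK

Lift the amber cover of the grey hold-to-run control box by its red tab and lay it right back, so that it rests on its stop by itself. Then press the yellow spring paddle about half way down, so that the needle stands in the green sector, and keep it there for at least three seconds without ever pushing it through to the bottom. Finish while still holding the paddle there (do not let go), and leave the jar, the dropper bottle and the slide box where they stand.

Things in the scene. Friction and masses are not known exactly. Their poses are not given: they have to be found in the camera images.
- control_box: grey open-topped metal box fixed to the bench, 140 (x) x 170 (y) x 62 mm high, walls 6 mm, under a see-through amber cover. Origin: centre of its underside; +x to its hinged rear, +y to its left, z up. Inside, on a deck 24 mm above the bench, stand the yellow paddle (right) and a round dial (left: 62 mm wide, face 36 mm above the bench, centre at x -18, y +40 mm)
- cover (a joint): hinge of the cover, rad: 0 = shut, grows as the front edge is lifted, 1.92 = laid back on its stop. The cover (142 x 172 x 5 mm, about 0.12 kg) is not sprung: let go below about 1.55 it falls shut, beyond about 1.6 it falls back on its stop
- cover_tab (a point): grip point on the red tab, which sticks out level 36 mm from the middle of the cover's front edge (-x of the box), 20 mm wide along the box's y, 12 mm thick. The point is 13 mm from its outer end, 166 mm from the hinge line, 66 mm above the bench when shut, with free space beneath. Pinched across its width, the tab can turn between the pads as the cover swings
- cover_hinge (a point): middle of the cover's hinge line, at the top of the box's rear wall (70 mm behind the box's centre, 64.5 mm above the bench); the hinge line runs along the box's y axis
- paddle (a joint): travel of the yellow spring paddle, m, straight down: 0 = released, 0.020 = bottom. The spring pushes back with 3 N at the start and 0.5 N more per mm (8 N half way, at 10 mm; 13 N at the bottom). The green sector of the dial is 7 to 13 mm
- paddle_top (a point): middle of the yellow ribbed paddle's flat top, 50 (x) x 52 (y) mm, cap 10 mm thick, 58 mm above the bench when released; 22 mm in front of and 36 mm right of the box's centre (x -22, y -36 in the box's frame)
- needle (a joint): black needle of the dial, geared to the paddle: 0.12 rad per mm of travel, clockwise from above, 0 = paddle released, 2.4 = bottom; green sector 0.84 to 1.56, red sector beyond 2.1
- white_jar: white screw-cap jar, 60 mm wide, 92 mm tall, standing on the bench beside the box; origin: centre of its underside
- dropper_bottle: white dropper bottle with a blue band, 36 mm wide, 78 mm tall, standing on the bench on the other side of the box; origin: centre of its underside
- slide_box: flat box for microscope slides, 78 x 32 x 10 mm, lying in front of the box, to its left; origin: centre of its underside

How it is judged:
By the outcome, as a careful person would: the job done as asked, in the order asked, and still so for the second after the job is handed in, while the arm keeps its last pose, push and grip.
It also fails if it takes over 59 s, if anything falls off the work surface, if the arm or the gripper's body presses on something with over 40 N, if the wrist force passes 120 N, or if a joint passes its speed limit or range.

## Working session

There is one attempt and no reset: what is moved stays moved. The work goes in short steps, Python scripts to look and compute and a tool call to move; the robot and the scene stay as the last step left them, time stands still between calls to the robot, and variables do not carry over. Pictures are saved under pics/ and viewed, about 8 in all and at most 12, crops included, and the job is handed in when it is done.

Besides the shell and the picture viewer there is one more tool, called after ">>>" in YAML: its name, and indented under it one key for each argument. apply_moves: Moves the arm, as the interface text tells. Its arguments: {"type":"object","properties":{"targets":{"type":"array"},"newtons":{"type":"number"}},"required":["targets"]}

```bash
mkdir -p pics; python3 - <<'E'
from rig import r
import cv2,numpy as np
s=r.sense();print(s)
a=r.grab_frame("scene");b=r.grab_frame("side")
for n,f in(("scene",a),("side",b)):
    np.savez(n+"0.npz",**f);print(n,{k:np.round(v,4).tolist() for k,v in f.items() if k!="pixels"})
    cv2.imwrite(f"pics/{n}0.png",f["pixels"][:,:,::-1])
E
```

```text
{'clock': 0.0, 'qpos': array([-1.31541364e+00,  3.53689670e-01,  1.63416841e+00, -1.59830775e-06,
        1.15518341e+00, -2.39810156e-03]), 'qvel': array([ 0.00044504,  0.00150732,  0.00011405, -0.00159761, -0.00140255,
        0.00043015]), 'joint_efforts': array([ 1.20103363e-03, -6.05252123e+01, -3.42066765e+01,  7.03709202e-05,
        9.48343717e-03,  5.13892417e-05]), 'eef_pos': array([ 159.21053864, -603.87107173,  230.521081  ]), 'tcp_rot': array([-3.14159064e+00,  1.44883500e-03, -1.31301489e+00]), 'contact_force': array([0.04197575, 0.18056706, 0.1872669 ]), 'wrist_torque': array([ 0.01222806,  0.00402264, -0.00477736]), 'opening': 0.9973694679902761}
scene {'fov_y': 44.2927, 'cx': 253.7655, 'cy': 192.6483, 'R': [[-0.8472, -0.5313, -0.0071], [-0.2764, 0.4521, -0.8481], [0.4538, -0.7165, -0.5298]], 't': [466.694, 181.8139, 785.0386]}
side {'fov_y': 46.8034, 'cx': 253.8046, 'cy': 190.4095, 'R': [[-0.8517, -0.5241, -0.0029], [-0.3027, 0.4965, -0.8136], [0.4278, -0.692, -0.5815]], 't': [474.9855, 194.4235, 797.4393]}
```

View pics/scene0.png

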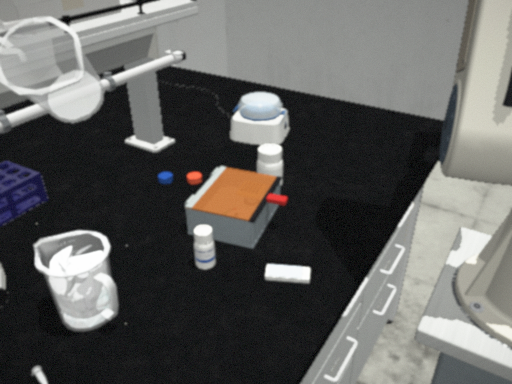

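View pics/side0.png

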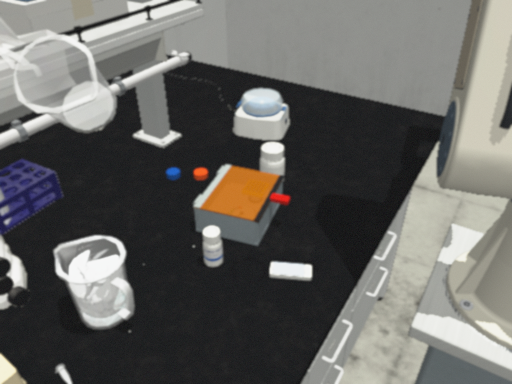

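Both views show the box near (240,205) px with its red tab to the right at (277,199) in scene. The jar is behind it, the dropper bottle is at (204,247), and the slide box is at (288,273).

```bash
cat > h.py <<'E'
import numpy as np,cv2
def rays(f,uv):
    fl=192/np.tan(np.radians(float(f["fov_y"]))/2)
    uv=np.atleast_2d(uv).astype(float)
    d=np.c_[(uv[:,0]-f["cx"])/fl,(uv[:,1]-f["cy"])/fl,np.ones(len(uv))]@f["R"]
    return -f["R"].T@f["t"],d
def onz(f,uv,z):
    c,d=rays(f,uv);return c+d*((z-c[2])/d[:,2])[:,None]
def blob(m):
    n,l,s,c=cv2.connectedComponentsWithStats(m.astype(np.uint8))
    i=1+np.argmax(s[1:,4]);return (l==i).astype(np.uint8)
E
python3 - <<'E'
from h import *
for n in("scene","side"):
    f=dict(np.load(n+"0.npz"));p=f["pixels"]
    hsv=cv2.cvtColor(p,cv2.COLOR_RGB2HSV);H,S,V=cv2.split(hsv)
    roi=np.zeros(H.shape,bool);roi[160:300,180:330]=1
    am=blob(roi&(H>=7)&(H<=25)&(S>130)&(V>90))
    yy,xx=np.nonzero(roi&((H<5)|(H>172))&(S>150)&(V>70)&(np.arange(512)>255));
    print(n,"amber px",am.sum(),"red n",len(xx),xx.min(),xx.max(),yy.min(),yy.max())
    c=max(cv2.findContours(am,0,2)[0],key=cv2.contourArea)[:,0]
    w=onz(f,c,67)[:,:2].astype(np.float32)
    rc=cv2.minAreaRect(w);print(rc);print(cv2.boxPoints(rc).round(1).tolist())
    print("quad",[ (q.tolist(),onz(f,q,67)[0].round(1).tolist()) for q in cv2.approxPolyDP(c,6,True)[:,0]])
    t=onz(f,np.c_[xx,yy],68);print("tab",t.mean(0).round(1),"rect",cv2.minAreaRect(t[:,:2].astype(np.float32)))
    W=roi&(S<60)&(V>190)
    k,l,s,ce=cv2.connectedComponentsWithStats(W.astype(np.uint8))
    for i in range(1,k):
        if s[i,4]>40:
            u=[ce[i][0],s[i,1]+s[i,3]];print("white",s[i].tolist(),ce[i].round(),onz(f,ce[i],5)[0].round(),onz(f,u,0)[0].round())
    print("cam",-f["R"].T@f["t"])
E
```

```text
scene amber px 2628 red n 201 266 288 193 205
((555.5845336914062, 55.112083435058594), (117.78805541992188, 178.16053771972656), 11.9642972946167)
[[479.5, 130.0], [516.4000244140625, -44.20000076293945], [631.7000122070312, -19.799999237060547], [594.7000122070312, 154.5]]
quad [([227, 167], [631.0, -16.8, 67.0]), ([193, 208], [593.5, 151.8, 67.0]), ([248, 220], [481.4, 130.0, 67.0]), ([275, 177], [518.0, -33.9, 67.0])]
tab [471.2  39.5  68. ] rect ((472.18841552734375, 40.549034118652344), (44.46686935424805, 39.01521682739258), 15.879551887512207)
white [262, 161, 20, 10, 137] [272. 166.] [ 604. -174.    5.] [ 595. -157.    0.]
white [187, 167, 39, 40, 305] [205. 187.] [687.  -3.   5.] [640.  59.   0.]
white [194, 224, 18, 14, 187] [203. 230.] [588. 135.   5.] [577. 150.   0.]
white [198, 241, 15, 9, 83] [205. 246.] [554. 172.   5.] [549. 178.   0.]
white [265, 264, 45, 17, 591] [287. 272.] [383. 155.   5.] [374. 171.   0.]
cam [ 89.36284976 728.22164496 573.45674602]
side amber px 2599 red n 188 269 290 192 204
((553.0241088867188, 54.89057922363281), (117.82424926757812, 176.98
[... 170 characters left out ...]
[233, 165], [626.8, -19.6, 67.0]), ([201, 208], [591.2, 151.1, 67.0]), ([253, 220], [480.2, 128.6, 67.0]), ([279, 176], [512.2, -35.0, 67.0])]
tab [469.   38.4  68. ] rect ((469.9315185546875, 39.24192810058594), (44.441566467285156, 35.88655471801758), 13.920751571655273)
white [268, 160, 16, 7, 79] [275. 163.] [ 593. -165.    5.] [ 588. -156.    0.]
white [195, 165, 35, 42, 279] [212. 186.] [674.   6.   5.] [629.  69.   0.]
white [203, 225, 17, 13, 171] [211. 231.] [576. 143.   5.] [567. 156.   0.]
white [208, 243, 12, 6, 45] [214. 246.] [545. 177.   5.] [543. 180.   0.]
white [270, 262, 42, 16, 537] [291. 270.] [380. 154.   5.] [372. 169.   0.]
cam [122.23716507 704.24090865 623.23669725]
```

>>> apply_moves:
  targets:
    - [[1,-54,-46.8,3,0,0,3],[1,-54,-46.8,3,0,0,3],[1,-54,-46.8,3,0,0,3],[1,-54,-46.8,3,0,0,3],[1,-54,-46.8,3,0,0,3],[1,-54,-46.8,3,0,0,3],[1,-54,-46.8,3,0,0,3],[1,-54,-46.8,3,0,0,3]]
  newtons: 40

```text
clock: 0.9
eef_pos: [335.6, -243.6, 214.4]
tcp_rot: [-3.141, 0.001, -1.366]
contact_force: [1.1, -0.2, 0.6]
opening: 0.999
```

>>> apply_moves:
  targets:
    - [[1,-24.8,-19.3,1.4,0,0,0],[1,-24.8,-19.3,1.4,0,0,0],[1,-24.8,-19.3,1.4,0,0,0],[1,-24.8,-19.3,1.4,0,0,0],[1,-24.8,-19.3,1.4,0,0,0],[1,-24.8,-19.3,1.4,0,0,0],[1,-24.8,-19.3,1.4,0,0,0],[1,-24.8,-19.3,1.4,0,0,0]]

```text
clock: 1.7
eef_pos: [474.7, 40.6, 200.4]
tcp_rot: [3.141, 0.001, -1.363]
contact_force: [-0.3, 0.9, 0.0]
opening: 1.001
```

```bash
python3 - <<'E'
from rig import r
import cv2,numpy as np
s=r.sense();f=r.grab_frame("wrist")
print(s["clock"],s["eef_pos"],s["tcp_rot"],s["qpos"]);print({k:np.round(v,3).tolist() for k,v in f.items() if k!="pixels"})
np.savez("w1.npz",pos=s["eef_pos"],rot=s["tcp_rot"],**f);cv2.imwrite("pics/w1.png",f["pixels"][:,:,::-1])
E
```

```text
1.7 [474.67816646  40.58747675 200.36882342] [ 3.14146069e+00  1.47360267e-03 -1.36252119e+00] [8.11098025e-02 1.56836669e-01 1.97377684e+00 1.70493452e-03
 1.01129758e+00 1.44272576e+00]
{'fov_y': 65.706, 'cx': 257.496, 'cy': 196.567, 'mount': [[1.0, -0.001, 0.001, 0.826], [0.001, 0.956, 0.293, -73.837], [-0.001, -0.293, 0.956, -141.633], [0.0, 0.0, 0.0, 1.0]]}
```

View pics/w1.png

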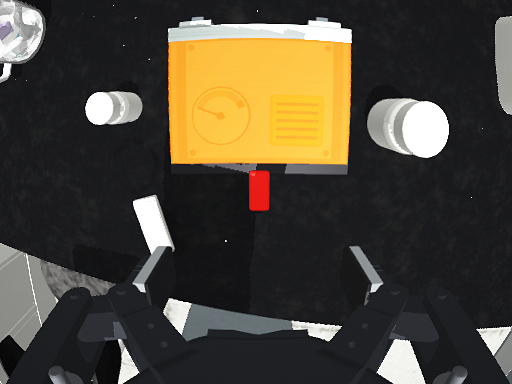

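The wrist picture shows the tab at (259,190), the amber cover spanning (168..352, 38..164) and well aligned with the tool, the dial at left (221,115) and the paddle at right (297,118). Next I measure from it.

```bash
cat >> h.py <<'E'
from scipy.spatial.transform import Rotation as Ro
def wonz(w,uv,z):
    fl=192/np.tan(np.radians(float(w["fov_y"]))/2)
    # equidistant: r=f*theta
    q=np.atleast_2d(uv).astype(float)-[float(w["cx"]),float(w["cy"])]
    rr=np.hypot(*q.T)+1e-9;th=rr/fl
    d=np.c_[q*(np.sin(th)/rr)[:,None],np.cos(th)]
    T=np.eye(4);T[:3,:3]=Ro.from_euler("xyz",w["rot"]).as_matrix();T[:3,3]=w["pos"];T=T@w["mount"]
    d=d@T[:3,:3].T;c=T[:3,3];return c+d*((z-c[2])/d[:,2])[:,None]
E
python3 - <<'E'
from h import *
w=dict(np.load("w1.npz"));H,S,V=cv2.split(cv2.cvtColor(w["pixels"],cv2.COLOR_RGB2HSV))
am=blob((H>=7)&(H<=28)&(S>130)&(V>90));rd=blob(((H<5)|(H>172))&(S>150)&(V>70))
for n,m,z in(("amber",am,67),("red",rd,72)):
    c=max(cv2.findContours(m,0,1)[0],key=cv2.contourArea)[:,0]
    rc=cv2.minAreaRect(wonz(w,c,z)[:,:2].astype(np.float32));print(n,rc,cv2.boxPoints(rc).round(1).tolist())
yy,xx=np.nonzero(rd);print(wonz(w,[xx.mean(),yy.mean()],72), xx.min(),xx.max(),yy.min(),yy.max())
E
```

```text
amber ((554.9220581054688, 54.87346267700195), (117.81475067138672, 171.50172424316406), 11.648125648498535) [[479.8999938964844, 127.0], [514.5, -41.0], [629.9000244140625, -17.200000762939453], [595.2999877929688, 150.8000030517578]]
red ((472.5176696777344, 37.65379333496094), (39.30178451538086, 19.225446701049805), 11.891938209533691) [[451.29998779296875, 43.0], [455.29998779296875, 24.200000762939453], [493.70001220703125, 32.29999923706055], [489.79998779296875, 51.099998474121094]]
[[472.84868221  37.76051107  72.        ]] 249 269 170 210
```

```bash
python3 - <<'E'
from h import *
w=dict(np.load("w1.npz"))
c=w["pixels"][10:225,150:370,::-1];cv2.imwrite("pics/w1c.png",cv2.resize(c,None,fx=2.7,fy=2.7,interpolation=cv2.INTER_CUBIC))
u=np.array([.979,.203]);v=np.array([-.203,.979])
for n,p,z,o in(("paddle",(297,118),58,(-22,-36)),("dial",(221,115),36,(-18,40))):
    q=wonz(w,p,z)[0,:2];print(n,q,"box centre",q-o[0]*u-o[1]*v)
E
```

```text
paddle [546.16402461  16.29963301] box centre [560.39402461  56.00963301]
dial [533.03178301  89.98249446] box centre [558.77378301  54.47649446]
```

View pics/w1c.png

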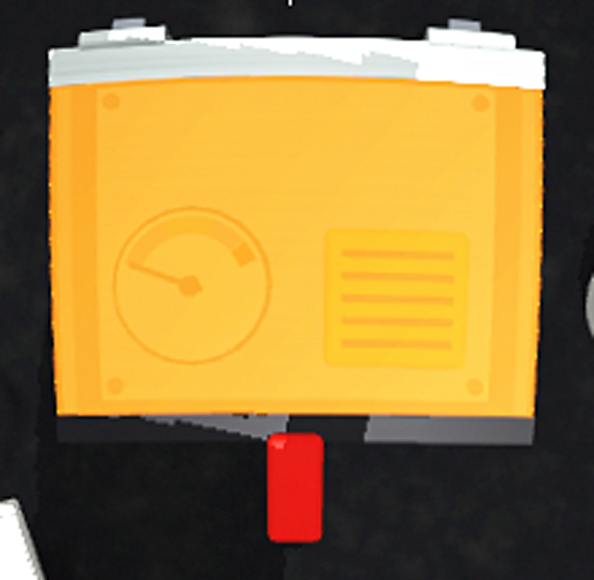

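The grey strip at the front, crop rows 415–442, belongs to the cover, so the cover's front edge is there. The tab point is then about (466,36) and the box centre about (560,55.7). The paddle and dial sightings give the same centre. Now I descend around the tab.

>>> apply_moves:
  targets:
    - [[1,0.26,1.25,5,0,0,0],[0.5,0.26,1.25,9,0,0,0],[0.2,0.26,1.25,12,0,0,0],[0,0.26,1.25,14,0,0,0],[0,0.26,1.25,15.2,0,0,0],[0,0.26,1.25,15.2,0,0,0],[0,0.26,1.25,15.2,0,0,0]]

```text
clock: 2.45
eef_pos: [462.2, 33.8, 48.9]
tcp_rot: [3.141, 0.001, -1.364]
contact_force: [-0.5, -0.2, 0.4]
opening: 0.497
```

```bash
python3 - <<'E'
from rig import r
import cv2,numpy as np
s=r.sense();f=r.grab_frame("wrist")
print(s["eef_pos"],s["tcp_rot"],s["contact_force"])
cv2.imwrite("pics/w2.png",f["pixels"][:,:,::-1])
E
```

```text
[462.22249559  33.75317839  48.9029463 ] [ 3.14097474e+00  9.92275982e-04 -1.36410974e+00] [-0.45438462 -0.21558328  0.35378969]
```

View pics/w2.png

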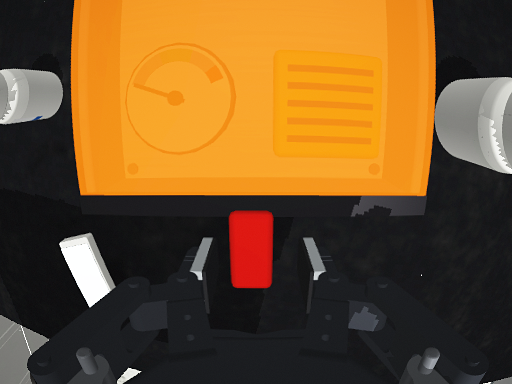

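The tab spans columns 230–272 (centre 251) and the finger centre is at 258, so the fingers sit about 3 mm off. I shift −0.3 cm in tool x and close.

>>> apply_moves:
  targets:
    - [[0,-0.3,0,0.1,0,0,0],[0,-0.3,0,0.1,0,0,0],[-1,-0.3,0,0.1,0,0,0],[-1,-0.3,0,0.1,0,0,0],[-1,-0.3,0,0.1,0,0,0],[-1,-0.3,0,0.1,0,0,0],[-1,-0.3,0,0.1,0,0,0],[-1,-0.3,0,0.1,0,0,0]]
  newtons: 35

```text
clock: 3.3
eef_pos: [462.3, 36.9, 48.7]
tcp_rot: [-3.141, 0.001, -1.364]
contact_force: [-0.9, -0.1, 6.6]
opening: 0.226
```

>>> apply_moves:
  targets:
    - [[-1,0,-0.12,-1.7,0,0,0],[-1,0,-0.4,-3.4,0,0,0],[-1,0,-0.85,-5,0,0,0],[-1,0,-1.5,-6.6,0,0,0],[-1,0,-2.2,-8.1,0,0,0],[-1,0,-3.1,-9.5,0,0,0],[-1,0,-4.2,-10.8,0,0,0],[-1,0,-5.4,-12,0,0,0]]

```text
clock: 4.1
eef_pos: [513.9, 47.7, 168.7]
tcp_rot: [3.139, 0.001, -1.364]
contact_force: [-0.3, -0.8, -3.5]
opening: 0.225
```

>>> apply_moves:
  targets:
    - [[-1,0,-1.5,-1.3,0,0,0],[-1,0,-3.2,-2.4,0,0,0],[-1,0,-5,-3.3,0,0,0],[-1,0,-7,-4,0,0,0],[-1,0,-9,-4.4,0,0,0],[-1,0,-11,-4.6,0,0,0],[-1,0,-13,-4.6,0,0,0],[-1,0,-15,-4.3,0,0,0]]

```text
clock: 4.9
eef_pos: [661.0, 78.3, 211.6]
tcp_rot: [3.138, 0.0, -1.364]
contact_force: [-1.3, -1.6, 1.4]
opening: 0.225
```

>>> apply_moves:
  targets:
    - [[-1,0,-0.9,0.2,0,0,0],[-1,0,-1.8,0.45,0,0,0],[-1,0,-1.8,0.45,0,0,0],[0,0,-1.8,0.45,0,0,0],[0,0,-1.8,0.45,0,0,0],[0,0,-1.8,0.45,0,0,0],[0,0,-1.8,-2,0,0,0],[0,0,-1.8,-5,0,0,0]]

```text
clock: 5.7
eef_pos: [677.5, 81.9, 260.7]
tcp_rot: [3.135, 0.001, -1.364]
contact_force: [-0.3, -0.1, -0.5]
opening: 0.497
```

```bash
python3 - <<'E'
from rig import r
import cv2,numpy as np
s=r.sense();f=r.grab_frame("side")
print(s["clock"],s["eef_pos"],s["tcp_rot"],s["contact_force"])
cv2.imwrite("pics/s3.png",cv2.resize(f["pixels"][80:300,130:400,::-1],None,fx=2,fy=2))
E
```

```text
5.7 [677.50754871  81.86969374 260.65141863] [ 3.13490878e+00  7.26544584e-04 -1.36363931e+00] [-0.34674039 -0.07354433 -0.48997269]
```

View pics/s3.png

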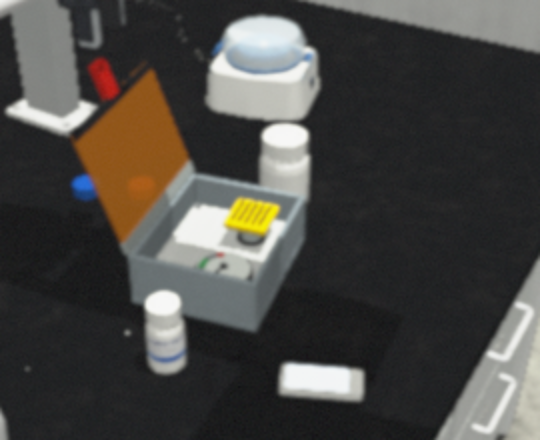

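The picture shows the cover leaning back on its stop by itself, with the tab at (103,78) in the crop. The paddle is uncovered at (253,215), and the jar, bottle and slide box have not moved. Next I go over the paddle with the fingers shut.

>>> apply_moves:
  targets:
    - [[0,0.5,4,0,0,0,0],[-1,2,8,0,0,0,0],[-1,3,12,0,0,0,0],[-1,3.74,14.2,3,0,0,0],[-1,3.74,14.2,8,0,0,0],[-1,3.74,14.2,12.5,0,0,0],[-1,3.74,14.2,16,0,0,0],[-1,3.74,14.2,16,0,0,0]]

```text
clock: 6.55
eef_pos: [545.8, 16.3, 103.3]
tcp_rot: [3.136, 0.001, -1.364]
contact_force: [-0.6, -0.2, -0.2]
opening: 0.0
```

```bash
python3 - <<'E'
from rig import r
import cv2,numpy as np
s=r.sense();f=r.grab_frame("wrist")
print(s["clock"],s["eef_pos"],s["tcp_rot"],s["contact_force"],s["opening"])
cv2.imwrite("pics/w4.png",f["pixels"][:,:,::-1])
E
```

```text
6.55 [545.84821538  16.33667526 103.34312898] [ 3.13629183e+00  1.38549347e-03 -1.36383101e+00] [-0.60504589 -0.15838308 -0.18989185] 0.0003971175242285971
```

View pics/w4.png

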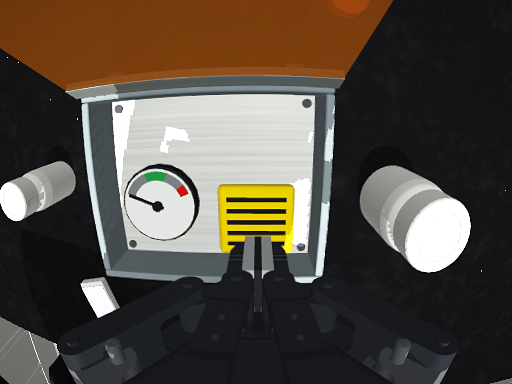

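The fingers are shut above the paddle (218–294, 184–252). The needle at (158,206) points left at zero and the green sector is at the top, so the dial can be read throughout the press. Now I descend gently.

>>> apply_moves:
  targets:
    - [[-1,0,0,2,0,0,0],[-1,0,0,3.2,0,0,0],[-1,0,0,3.9,0,0,0],[-1,0,0,4.2,0,0,0],[-1,0,0,4.5,0,0,0],[-1,0,0,4.7,0,0,0],[-1,0,0,4.8,0,0,0],[-1,0,0,4.8,0,0,0]]

```text
clock: 7.4
eef_pos: [547.9, 16.5, 58.2]
tcp_rot: [3.14, 0.001, -1.364]
contact_force: [-0.2, 0.3, 0.5]
opening: 0.003
```

>>> apply_moves:
  targets:
    - [[-1,0,0,0.2,0,0,0],[-1,0,0,0.4,0,0,0],[-1,0,0,0.5,0,0,0],[-1,0,0,0.5,0,0,0],[-1,0,0,0.5,0,0,0]]

```text
clock: 7.9
eef_pos: [547.9, 16.4, 53.2]
tcp_rot: [3.14, 0.001, -1.364]
contact_force: [-2.3, 0.8, 4.5]
opening: -0.004
```

>>> apply_moves:
  targets:
    - [[-1,0,0,0.2,0,0,0],[-1,0,0,0.4,0,0,0],[-1,0,0,0.5,0,0,0],[-1,0,0,0.5,0,0,0],[-1,0,0,0.5,0,0,0]]

```text
clock: 8.4
eef_pos: [548.0, 16.5, 48.5]
tcp_rot: [3.14, 0.001, -1.364]
contact_force: [-2.0, -0.5, 7.3]
opening: 0.0
```

```bash
python3 - <<'E'
from rig import r
import cv2,numpy as np
s=r.sense();f=r.grab_frame("wrist")
print(s["clock"],s["eef_pos"],s["contact_force"])
cv2.imwrite("pics/w5.png",cv2.resize(f["pixels"][130:300,60:330,::-1],None,fx=2.8,fy=2.8,interpolation=cv2.INTER_CUBIC))
E
```

```text
8.4 [547.95920901  16.45333165  48.4954117 ] [-2.03932583 -0.47050873  7.32005715]
```

View pics/w5.png

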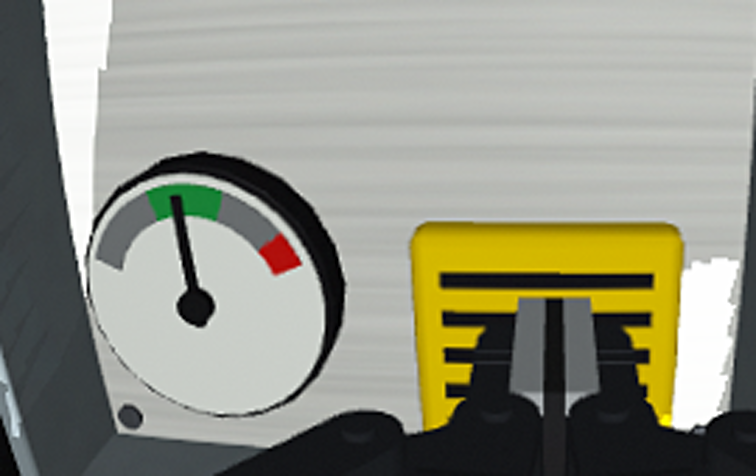

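The needle tip at (177,200) is in the green sector (148–222), at about 9 mm of travel. The force is 7.3 N, which fits. Now I hold it there.

>>> apply_moves:
  targets:
    - [[-1,0,0,0.05,0,0,0],[-1,0,0,0.05,0,0,0],[-1,0,0,0.05,0,0,0],[-1,0,0,0.05,0,0,0],[-1,0,0,0.05,0,0,0],[-1,0,0,0.05,0,0,0],[-1,0,0,0.05,0,0,0],[-1,0,0,0.05,0,0,0]]

```text
clock: 9.25
eef_pos: [548.0, 16.4, 48.3]
tcp_rot: [3.14, 0.001, -1.364]
contact_force: [-1.7, -0.8, 7.7]
opening: 0.002
```

>>> apply_moves:
  targets:
    - [[-1,0,0,0.02,0,0,0],[-1,0,0,0.02,0,0,0],[-1,0,0,0.02,0,0,0],[-1,0,0,0.02,0,0,0],[-1,0,0,0.02,0,0,0],[-1,0,0,0.02,0,0,0],[-1,0,0,0.02,0,0,0],[-1,0,0,0.02,0,0,0]]

```text
clock: 10.05
eef_pos: [547.9, 16.4, 48.4]
tcp_rot: [3.14, 0.001, -1.364]
contact_force: [-2.4, -0.1, 6.7]
opening: 0.004
```

>>> apply_moves:
  targets:
    - [[-1,0,0,0.02,0,0,0],[-1,0,0,0.02,0,0,0],[-1,0,0,0.02,0,0,0],[-1,0,0,0.02,0,0,0],[-1,0,0,0.02,0,0,0],[-1,0,0,0.02,0,0,0],[-1,0,0,0.02,0,0,0],[-1,0,0,0.02,0,0,0]]

```text
clock: 10.85
eef_pos: [548.0, 16.5, 48.4]
tcp_rot: [3.14, 0.001, -1.364]
contact_force: [-2.3, -0.7, 7.2]
opening: 0.002
```

>>> apply_moves:
  targets:
    - [[-1,0,0,0.02,0,0,0],[-1,0,0,0.02,0,0,0],[-1,0,0,0.02,0,0,0],[-1,0,0,0.02,0,0,0],[-1,0,0,0.02,0,0,0],[-1,0,0,0.02,0,0,0],[-1,0,0,0.02,0,0,0],[-1,0,0,0.02,0,0,0]]

```text
clock: 11.65
eef_pos: [548.0, 16.5, 48.5]
tcp_rot: [3.14, 0.001, -1.364]
contact_force: [-2.4, -0.2, 6.6]
opening: 0.002
```

>>> apply_moves:
  targets:
    - [[-1,0,0,0.02,0,0,0],[-1,0,0,0.02,0,0,0],[-1,0,0,0.02,0,0,0],[-1,0,0,0.02,0,0,0],[-1,0,0,0.02,0,0,0],[-1,0,0,0.02,0,0,0],[-1,0,0,0.02,0,0,0],[-1,0,0,0.02,0,0,0]]

```text
clock: 12.45
eef_pos: [548.0, 16.5, 48.6]
tcp_rot: [3.14, 0.001, -1.364]
contact_force: [-2.7, 0.1, 7.0]
opening: -0.001
```

```bash
python3 - <<'E'
from rig import r
import cv2,numpy as np
f=r.grab_frame("wrist");g=r.grab_frame("side");s=r.sense()
print(s["clock"],s["eef_pos"],s["contact_force"])
k=lambda p,h:cv2.resize(p[:,:,::-1],(400,h))
cv2.imwrite("pics/w6.png",np.hstack([k(f["pixels"][130:300,60:330],300),k(g["pixels"][80:300,110:400],300)]))
E
```

```text
12.55 [547.97809393  16.46740686  48.5885199 ] [-1.83011455 -0.70508291  6.51356448]
```

View pics/w6.png

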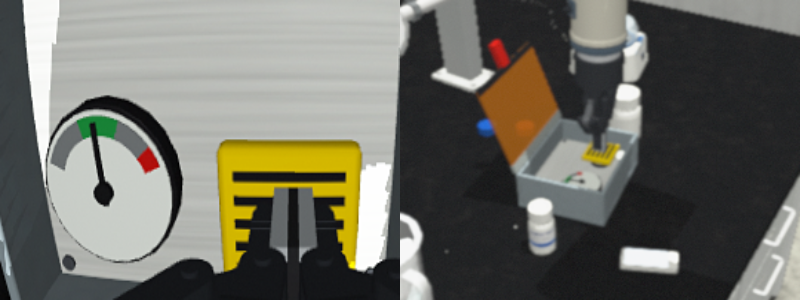

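The needle is still in green, with its tip at (94,125) inside the sector (77–117). The cover is back on its stop and the other items stand where they did. The paddle has been held for over 4 s, so I hand in.

```bash
python3 -c "
from rig import r
print(r.sign_off())"
```

```text
the job is handed in; nothing more can be done
None
```

The job is done and handed in. I lifted the amber cover by its red tab and laid it back, and it rests on its stop by itself. I then pressed the yellow paddle about 9 mm down and held it for about 4 s, from 8.4 to 12.55 s on the clock. The arm was still holding it at hand-in.

**Last checks:**
- **Needle:** it stands inside the green sector, a little below its middle.
- **Force and depth:** the push read 6.5–7.7 N and the fingertips stayed at 48.3–48.6 mm above the bench, which is steady and well short of the bottom. The readings ran up to about 1 N below what the spring should give at that depth (about 7.5 N), which I put down to sensor noise.
- **Other items:** the jar, dropper bottle and slide box looked unmoved in the last side picture; I did not measure their positions again.

My first estimate of the tab position was about 8 mm off, because I missed the cover's grey front strip. I corrected it from the wrist picture before gripping. No check failed.

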